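# Clamp the cooling block on the shaker

## Robot

A 6-joint arm with a two-finger parallel gripper is mounted at the origin on a cart in front of the work surface, level with it; the furniture and walls round the work are solid. World frame = base frame: x ahead of the robot, y to its left, z up, the work surface at z = 0. Lengths are in m, angles in degrees, forces in N, time in s.
With the tool pointing down it reaches from about 0.4 to 0.825 m from the base axis. Payload 7 kg.
Tool frame: the origin (TCP) lies midway between the tips of the shut fingers; the grasp point (between the pads) lies r.grip_depth behind it (r.grip_depth is the distance from the TCP to the grasp point, in m); z points along the fingers, y is the direction in which the jaws open and shut (so a half turn about z gives the same grasp; the last joint's range is limited). The gripper opens to 88 mm and grips with 3 to 60 N. Pads are 19 mm wide; open, the fingers measure 130 mm over their backs; the gripper's body (78 mm by 193 mm) begins 47 mm behind the grasp point.
Start: joints at [-54.54, 20.546, 0.682, 0, -70.136, -16.507], TCP at [0.219, -0.638, 0.227] pointing down, gripper open.
Joint ranges: [-176.03, 176.03], [-82.01, 121.73], [-58.28, 71.71], [-173.87, 95.51], [-174.79, -0.11], [-173.66, 173.66]. Speed limits (degrees/s): [136.94, 136.94, 172.46, 180, 180, 180].

## Interface

Orientations are given as [roll, pitch, yaw] about the fixed x, y, z axes, in that order (R = Rz(yaw) Ry(pitch) Rx(roll)).
In Python, from plant import r, imaging, close_job gives the robot as it stands.
- The arm moves only by the tool step_arm, never from a script. Its argument "commands" is a list of rows, each a list of 2 entries, a list of its own where there are three numbers: the shift along the tool's x, y, z in mm, then the turn about the tool's z in degrees. In form: [[[x, y, z], twist], ...]. A call has 1 to 20 rows; each row shifts and turns the commanded pose from where the row before left it, along the tool's axes as they then stand; what a row does not reach is not made up. A row lasts 1/8 s, in which the tool goes at most 62.5 mm and 10.7 degrees, less where a joint would pass 70% of its speed; a pose out of reach is approached as far as the arm can. A call with a gripper value outside its range is refused whole. "gripper" is the closure, from 0 (fully open) to 1 (shut), set as the call begins (left out, the last holds). The fingers move at their own pace and stop on an object; "grip_force" is the grip in N (left out, the last holds). Time passes only in rows, so rows that do not move let the fingers close. It gives the time, the measured TCP pose, the force and the opening at its end, in the units of the state.
- r.get_state(): the state, without advancing time (a new reading comes with each control period).
- imaging.capture(name): name is "side" or "top" or "wrist"; returns a dict with "img" (480x640x3 uint8, red, green, blue), "z_map" (480x640 float32, m along the optical axis (not along the pixel's ray), 0 where there is no reading), "vfov" (degrees; the focal length in pixels is half the picture's height over the tangent of half this angle, whatever the lens; pixels are square), "cx", "cy" (the principal point, pixels), "D" ([k1, k2, p1, p2, k3] as OpenCV has them; the pictures are not rectified), "extrinsics" (4x4, takes a point from camera to world coordinates); the wrist camera has in their place "T_tool_cam" (4x4, takes a point from camera to tool coordinates, whose origin is the TCP and whose axes are the flange's). Camera axes: x right, y down, z forward; pixel columns grow to the right and rows downward; lengths in m; the calibration is good to about 2 mm. A picture is of the moment at which its call begins: read the wrist's pose just before it.
- close_job(): hands the job in, once; it reports no verdict.
The state is a dict: "time_s": time; "joints": joint angles; "qd": joint speeds; "joint_torque": joint torques, N m; "tcp_pos": TCP position; "eef_rot": TCP orientation; "contact_force": force on the tool from outside, world axes, zero at the start; "moment": the same for the moment, N m; "gripper_width": finger opening in m.
Only numpy, scipy, OpenCV 4.12 (cv2) and the standard library are available. Lean on these libraries where they do the work, as an engineer would, in place of code of your own. Each camera call takes 0.05 s, during which the arm holds its last target.

## Task

Clamp the blue cooling block on the shaker platform: loosen the brass wing screw on the clamp bar, slide the bar until its spring pad has pushed the block squarely against the fence and is itself pressed in about half way, then, still pressing, tighten the wing screw again and let go. Go gently, the pad must never be driven hard onto its stop, and leave the petri dish and the green marker where they are.

Things in the scene. Friction and masses are not known exactly. Their poses are not given: they have to be found in the camera images.
- shaker: White bench shaker, fixed. Origin: underside centre, on the worktop. x: the way the clamp bar slides to clamp; y: towards the robot (side with dark display); z up. Aluminium platform 300 x 215 mm, top 58 mm above the origin. Two 12 mm steel rods along x at y = +90 and -90 mm, centre lines 28 mm above the platform, in end posts 42 mm high at x = -141 and 141 mm.
- platform_top (a point): Centre of the platform's top, axes as the shaker's. Beyond the block a dark steel fence, 140 mm wide and 22 mm high, is fixed across the platform. Its near face lies somewhere from x = 104 to 120 mm from here: it is set anew each time and its place is not reported, so it has to be found by feel.
- clamp_bar: Blue crossbar 160 mm long with an aluminium hub (30 mm square, top 45 mm above the platform) on each rod; slides along the shaker's x, same axes. Origin: middle of its front face, at platform height. The wing screw in the hub at y = +90 mm locks it: tight it holds about 15 N or more; loose it slides with a drag of about 3 N, and the pad's spring pushes it back if let go.
- pad_free (a point): Middle of the black rubber pad's front face while the spring is free (moves with the clamp bar, 15 mm ahead of it and 15 mm above the platform; x forward). Pad 60 mm wide, 22 mm high. It gives way 8 mm to a hard stop: 1.5 N to start it, then 1.5 N per mm (half way 7.5 N, at the stop 13.5 N). Keep the bar held while the screw is tightened; the wing is the handle for both.
- wing_screw (a joint): Angle of the brass wing screw, upright axis, rad: 0 tight (as found), grows anticlockwise seen from above as it is loosened. Free of the rod from about 0.9; 1.2 is well loose (let go there, it may turn back by 0.1). Stops at -0.2 and 1.7. Tight again at 0, good below 0.25. Turning takes 0.1 to 0.2 N m, and the wing neither rises nor sinks.
- wing_grip (a point): Middle of the brass wing, on the screw axis, at the height to grip, 78 mm above the platform, 11 mm behind the clamp bar's origin and 90 mm to its y side. The wing is an upright plate, 36 mm long along this point's x, 10 mm thick along its y, 24 mm high (12 mm up and down from here); below it an 8 mm stem, then an 18 mm collar 26 mm below here on the hub. Turns with the screw.
- cool_block: Dark blue tube cooling block, 87 (its x) x 127 (its y) x 28 mm, 0.35 kg or so, loose on the platform between pad and fence, its x axis roughly along the shaker's x. Origin: centre of its underside. It slides on the platform with 1 to 4 N and must first be pushed up against the fence.
- petri: Petri dish, 90 mm across, 12 mm high, on the worktop; to be left alone. Origin: underside centre.
- marker_green: Green marker pen, 128 mm long, 16 mm thick, lying on the worktop; to be left alone. Origin: underside centre.

How it is judged (in metres and radians):
On the way, in this order (a step that is already met when the one before it is completed fails the run):
1. the wing screw is loosened (past 0.9 rad) (value of joint wing_screw above 0.9 rad), for 0.1 s.
2. with the screw loose, the pad presses the block with more than 4 N (value of joint wing_screw above 0.7 rad and contact force between clamp_bar and cool_block above 4 N), for 0.1 s.
At the end, for the whole second after the job is handed in: The wing screw is tight (below 0.25 rad) and, with the robot off it, the pad still presses the resting block against the fence with 3.5 to 12.5 N (pad pressed in about 1.3 to 7.3 of its 8 mm), the block flat on the platform and square to it within 0.035 rad (value of joint wing_screw below 0.25 rad and contact force between clamp_bar and cool_block between 3.5 and 12.5 N and angle between the x axis of cool_block and the x axis of shaker, either way round below 0.035 rad and z of cool_block in the frame of shaker between 0.054 and 0.062 m and linear speed of each of cool_block, clamp_bar below 0.005 m/s); the robot touches nothing.
It fails at once if the pad is driven hard onto its stop: more than 18 N on the block (contact force between clamp_bar and cool_block above 18 N).
It fails at once if the petri dish is moved more than 30 mm (distance of petri from where it was at the start of the episode above 0.03 m).
It fails at once if the green marker is moved more than 30 mm (distance of marker_green from where it was at the start of the episode above 0.03 m).
It also fails if it takes over 72 s, if anything falls off the work surface, if the arm or the gripper's body presses on something with over 40 N, if the wrist force passes 120 N, or if a joint passes its speed limit or range.

## Working session

There is one attempt and no reset: what is moved stays moved. The work goes in short steps, Python scripts to look and compute and a tool call to move; the robot and the scene stay as the last step left them, time stands still between calls to the robot, and variables do not carry over. Pictures are saved under pics/ and viewed, and the job is handed in when it is done.

Besides the shell and the picture viewer there is one more tool, called after "Request:" as name([rows], argument=value, ...), one row to a line, values as JSON. step_arm: Moves the arm, as the interface text tells. Its arguments: {"type":"object","properties":{"commands":{"type":"array","items":{"type":"array"}},"gripper":{"type":"number"},"grip_force":{"type":"number"}},"required":["commands"]}

```bash
ls; mkdir -p pics
python3 - <<'E'
from plant import r, imaging
import cv2,pickle
s=r.get_state();print(s, r.grip_depth)
for n in("side","top","wrist"):
    c=imaging.capture(n);pickle.dump(c,open(f'{n}0.pkl','wb'))
    cv2.imwrite(f'pics/{n}0.png',c['img'][:,:,::-1])
    print(n,c['vfov'],c['cx'],c['cy'],c['D'],c.get('extrinsics',c.get('T_tool_cam')))
E
```

```text
pics
{'time_s': 0.0, 'joints': array([-5.45395287e+01,  2.05895114e+01,  6.33026185e-01, -2.18355847e-02,
       -7.01377525e+01, -1.65071104e+01]), 'qd': array([-0.04810768,  0.03830446, -0.11633658, -0.09419669, -0.10553517,
       -0.01585919]), 'joint_torque': array([ 4.10064797e-05, -5.82729757e+01,  2.93056798e+01,  6.99726015e+00,
        7.00436009e-03, -1.58500002e-04]), 'tcp_pos': array([ 0.21905185, -0.63792356,  0.22563335]), 'eef_rot': array([ 1.79903813e+02, -7.09805430e-03, -1.61054069e+02]), 'contact_force': array([ 0.3533342 ,  0.76036504, -0.20775706]), 'moment': array([-0.03108219, -0.08868522,  0.04909227]), 'gripper_width': 0.08785062792873319} 0.0188
side 53.85115268908578 314.85612256732674 237.05274934820434 [-0.10691535  0.          0.          0.          0.        ] [[-0.93145097 -0.2185625   0.29091155  0.20804378]
 [-0.36349398  0.59510354 -0.71674536  0.50114266]
 [-0.01646883 -0.77335775 -0.63375592  0.64465401]
 [ 0.          0.          0.          1.        ]]
top 49.796673208329594 323.6753837021959 234.2993705406061 [0.0021365 0.        0.        0.        0.       ] [[-0.02370141 -0.98183636  0.18824347  0.29686722]
 [-0.99926225  0.02895855  0.02522605 -0.12183075]
 [-0.03021911 -0.18750671 -0.98179837  0.93613845]
 [ 0.          0.          0.          1.        ]]
wrist 58.03344856636515 315.45702970313476 246.90304015315238 [0.0354186 0.        0.        0.        0.       ] [[ 3.60541641e-04 -9.64418726e-01 -2.64379258e-01  7.08375567e-02]
 [ 9.99999932e-01  3.27845187e-04  1.67795236e-04  5.97836636e-04]
 [-7.51494001e-05 -2.64379300e-01  9.64418778e-01 -1.58259266e-01]
 [ 0.00000000e+00  0.00000000e+00  0.00000000e+00  1.00000000e+00]]
```

View pics/top0.png

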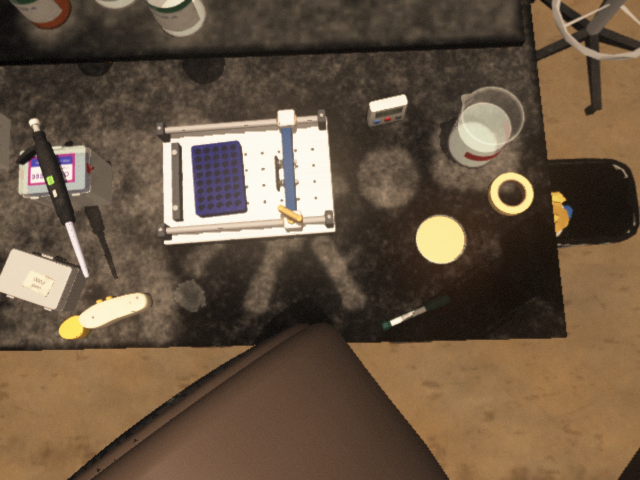

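View pics/side0.png

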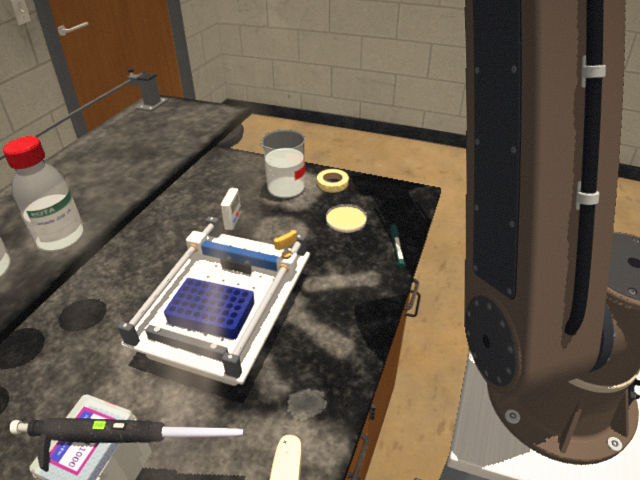

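View pics/wrist0.png

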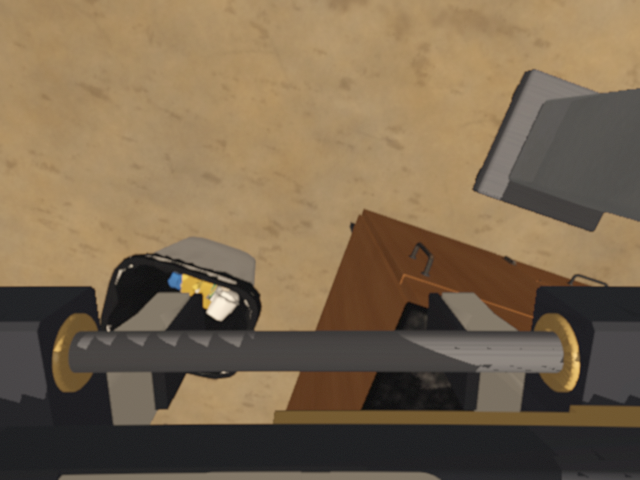

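```bash
cat > h.py <<'E'
import numpy as np,cv2,pickle
def K(c):
    f=240/np.tan(np.radians(c['vfov']/2));return np.array([[f,0,c['cx']],[0,f,c['cy']],[0,0,1.]])
def cloud(c,T=None):
    T=c['extrinsics'] if T is None else T
    v,u=np.mgrid[:480,:640]
    p=cv2.undistortPoints(np.stack([u,v],-1).reshape(-1,1,2).astype(np.float64),K(c),np.array(c['D'])).reshape(480,640,2)
    z=c['z_map'].astype(float)
    P=np.stack([p[...,0]*z,p[...,1]*z,z],-1)@T[:3,:3].T+T[:3,3]
    P[z==0]=np.nan
    return P
E
python3 - <<'E'
from h import *
for n in("top","side"):
    c=pickle.load(open(n+'0.pkl','rb'));P=cloud(c)
    im=c['img']
    if n=='top':
        roi=np.s_[105:250,150:345]
    else: roi=np.s_[200:390,110:320]
    Q=P[roi].reshape(-1,3);C=im[roi].reshape(-1,3).astype(int)
    ok=np.isfinite(Q[:,0]);Q=Q[ok];C=C[ok]
    h,e=np.histogram(Q[:,2],np.arange(-.01,.2,.004));print(n,[(round(a,3),b) for a,b in zip(e,h) if b])
    pl=Q[(abs(Q[:,2]-.058)<.005)&(C.min(1)>120)]
    print('plat z',np.median(pl[:,2]),cv2.minAreaRect((pl[:,:2]*1000).astype(np.float32)))
    br=(C[:,0]>C[:,2]+50)&(Q[:,2]>.12)
    w=Q[br];print('wing',len(w),w.mean(0),w.min(0),w.max(0),cv2.minAreaRect((w[:,:2]*1000).astype(np.float32)))
    bl=(C[:,2]>C[:,0]+40)
    for lo,hi in((.07,.095),(.095,.115)):
        w=Q[bl&(Q[:,2]>lo)&(Q[:,2]<hi)];print('blue',lo,len(w),w.mean(0),cv2.minAreaRect((w[:,:2]*1000).astype(np.float32)))
c=pickle.load(open('top0.pkl','rb'))
cv2.imwrite('pics/topz.png',cv2.resize(c['img'][100:250,145:345],None,fx=4,fy=4,interpolation=cv2.INTER_CUBIC)[:,:,::-1])
E
```

```text
top [(np.float64(-0.01), np.int64(3)), (np.float64(-0.006), np.int64(1122)), (np.float64(-0.002), np.int64(6156)), (np.float64(0.002), np.int64(761)), (np.float64(0.006), np.int64(2)), (np.float64(0.046), np.int64(5)), (np.float64(0.05), np.int64(148)), (np.float64(0.054), np.int64(5999)), (np.float64(0.058), np.int64(4894)), (np.float64(0.062), np.int64(355)), (np.float64(0.066), np.int64(307)), (np.float64(0.07), np.int64(350)), (np.float64(0.074), np.int64(464)), (np.float64(0.078), np.int64(911)), (np.float64(0.082), np.int64(1735)), (np.float64(0.086), np.int64(1812)), (np.float64(0.09), np.int64(1775)), (np.float64(0.094), np.int64(435)), (np.float64(0.098), np.int64(451)), (np.float64(0.102), np.int64(217)), (np.float64(0.106), np.int64(23)), (np.float64(0.11), np.int64(12)), (np.float64(0.118), np.int64(1)), (np.float64(0.126), np.int64(3)), (np.float64(0.13), np.int64(12)), (np.float64(0.134), np.int64(11)), (np.float64(0.138), np.int64(12)), (np.float64(0.142), np.int64(42)), (np.float64(0.146), np.int64(125)), (np.float64(0.15), np.int64(6))]
plat z 0.0577908423729373 ((56
[... 2169 characters left out ...]
64(95)), (np.float64(0.174), np.int64(358)), (np.float64(0.178), np.int64(218))]
plat z 0.056733604967318274 ((580.0294189453125, -15.511550903320312), (227.77764892578125, 405.86810302734375), 3.065732955932617)
wing 278 [ 0.48395469 -0.04512237  0.13867769] [ 0.47180292 -0.06725999  0.12226741] [ 0.49856403 -0.02798137  0.14760312] ((484.9351806640625, -47.9376106262207), (44.789058685302734, 10.90347671508789), 57.960689544677734)
blue 0.07 2266 [0.55872172 0.05248512 0.08512682] ((570.3634643554688, 34.412391662597656), (147.84841918945312, 179.3987579345703), 4.855363368988037)
blue 0.095 1 [ 0.50010086 -0.03748266  0.09851766] ((500.1008605957031, -37.482662200927734), (0.0, 0.0), 0.0)
```

View pics/topz.png

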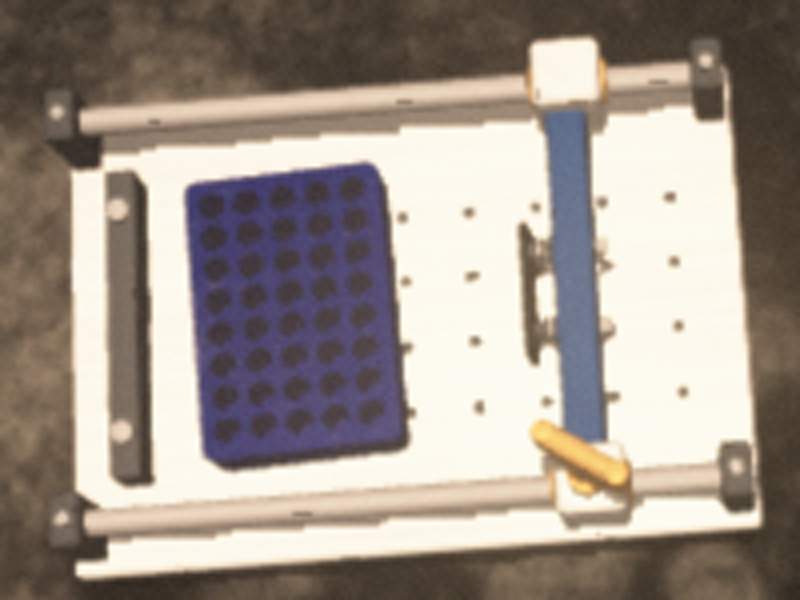

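Request:
step_arm([
  [[-32, 34, -2], 0],
  [[-32, 34, -2], 0],
  [[-32, 34, -2], 0],
  [[-32, 34, -2], 0],
  [[-32, 34, -2], 0],
  [[-32, 34, -2], 0],
  [[-32, 34, -2], 0],
  [[-32, 34, -2], 0],
  [[-32, 34, -2], 0],
  [[-32, 34, -2], 0],
  [[-32, 34, 0], 0],
  [[-32, 34, 0], 0],
  [[-32, 34, 0], 0],
  [[-26, 30, 0], 0],
  [[0, 0, 0], -10],
  [[0, 0, 0], -10],
  [[0, 0, 0], -10],
  [[0, 0, 0], -9],
  [[0, 0, 0], 0],
], gripper=0)

```text
time_s: 2.52
tcp_pos: [0.4838, -0.0484, 0.2464]
eef_rot: [180.0, -0.0, -122.1]
contact_force: [-0.4, -0.0, -0.4]
gripper_width: 0.0877
```

```bash
cat >> h.py <<'E'
def toolT(s):
    from scipy.spatial.transform import Rotation as R
    T=np.eye(4);T[:3,:3]=R.from_euler('xyz',s['eef_rot'],degrees=True).as_matrix();T[:3,3]=s['tcp_pos'];return T
E
python3 - <<'E'
from h import *
from plant import r,imaging
s=r.get_state();c=imaging.capture('wrist');T=toolT(s)@c['T_tool_cam']
pickle.dump((s,c),open('w1.pkl','wb'))
P=cloud(c,T);C=c['img'].astype(int)
cv2.imwrite('pics/w1.png',c['img'][:,:,::-1])
m=(C[...,0]>C[...,2]+50)&(P[...,2]>.125)&(P[...,2]<.155)&(np.hypot(P[...,0]-.484,P[...,1]+.048)<.03)
w=P[m];print(len(w),w.mean(0),w.min(0),w.max(0));print(cv2.minAreaRect((w[:,:2]*1000).astype(np.float32)))
t=w[w[:,2]>.143];print(cv2.minAreaRect((t[:,:2]*1000).astype(np.float32)),np.median(t[:,2]))
u,sv,vt=np.linalg.svd(t[:,:2]-t[:,:2].mean(0));print(t.mean(0),np.degrees(np.arctan2(vt[0,1],vt[0,0])))
E
```

```text
1062 [ 0.48371737 -0.0486911   0.14726715] [ 0.4706777  -0.06670649  0.134178  ] [ 0.49822056 -0.02786621  0.15046867]
((484.680908203125, -47.43368911743164), (43.68684768676758, 9.391483306884766), 58.12519073486328)
((484.680908203125, -47.43368911743164), (43.68684768676758, 9.391483306884766), 58.12519073486328) 0.1477365170682659
[ 0.48404572 -0.04811608  0.14754671] 58.45321350013834
```

View pics/w1.png

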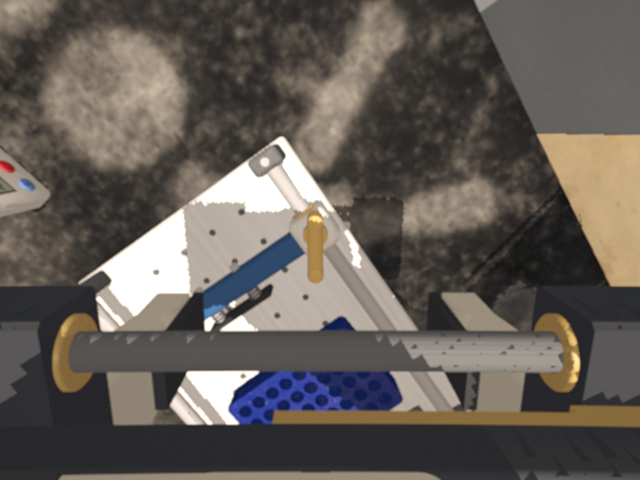

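Run:
```python
from h import *
c=pickle.load(open('top0.pkl','rb'))
def onz(p,z):
    q=cv2.undistortPoints(np.array([[p]],float),K(c),np.array(c['D'])).ravel()
    d=c['extrinsics'][:3,:3]@[q[0],q[1],1];o=c['extrinsics'][:3,3];return o+d*(z-o[2])/d[2]
def zz(x,y): return (x/4+145-.4,y/4+100-.4)
f=lambda L,z:np.array([onz(zz(*p),z)[:2] for p in L])
po=f([(62,105),(706,58),(62,515),(737,465)],.1);print(po*1000)
for a,b in((1,0),(3,2)):
    d=po[a]-po[b];d=-d;print('x yaw',np.degrees(np.arctan2(d[1],d[0])),np.linalg.norm(d))
ctr=po.mean(0);print('ctr',ctr)
d1=po[0]-po[1]+po[2]-po[3];th=np.arctan2(d1[1],d1[0]);R=np.array([[np.cos(th),-np.sin(th)],[np.sin(th),np.cos(th)]])
sh=lambda p:(np.array(p)-ctr)@R*1000
bk=f([(188,185),(372,163),(408,440),(222,465)],.086);print('block',sh(bk))
d=(bk[0]-bk[1])+(bk[3]-bk[2]);print('block yaw rel',np.degrees(np.arctan2(d[1],d[0])-th))
print('wing',sh([.4842,-.048]));print('fence near',sh(f([(132,172),(150,480)],.08)))
print('pad front',sh(f([(520,225),(533,360)],.058+.026)))
print('petri/wing world',)
```

```text
[[ 656.804591    178.5674133 ]
 [ 668.17699884 -100.90953804]
 [ 475.31493418  172.03308417]
 [ 488.05948182 -109.66449443]]
x yaw 92.33018031421477 0.2797082372579619
x yaw 92.59040635400758 0.28198572531742855
ctr [0.572089   0.03500662]
block [[ 89.45535131 -55.55611834]
 [  8.61608396 -59.37606327]
 [ -2.31800249  65.84192169]
 [ 77.26095056  70.88620817]]
block yaw rel 3.1627771413521146
wing [-79.15644697  91.3719422 ]
fence near [[115.78275369 -65.89954324]
 [109.90036939  73.70003062]]
pad front [[-54.33978443 -26.79216133]
 [-56.94671745  34.14175251]]
petri/wing world
```

Request:
step_arm([
  [[0, 0, 22], 0],
  [[0, 0, 22], 0],
  [[0, 0, 22], 0],
  [[0, 0, 15], 0],
  [[0, 0, 12], 0],
  [[0, 0, 0], 0],
], gripper=0.5)

```text
time_s: 3.32
tcp_pos: [0.4836, -0.0485, 0.153]
eef_rot: [179.9, -0.1, -122.1]
contact_force: [-0.7, 0.5, 1.0]
gripper_width: 0.0441
```

Request:
step_arm([
  [[-0.8, 0, 12], 0],
  [[0, 0, 12], 0],
  [[0, 0, 8], 0],
  [[0, 0, 3.5], 0],
  [[0, 0, 0], 0],
])

```text
time_s: 3.95
tcp_pos: [0.4843, -0.0478, 0.1179]
eef_rot: [180.0, -0.0, -122.0]
contact_force: [-0.2, 0.4, 0.3]
gripper_width: 0.0437
```

Request:
step_arm([
  [[0, 0, 0], 0],
  [[0, 0, 0], 0],
  [[0, 0, 0], 0],
  [[0, 0, 0], 0],
  [[0, 0, 0], 0],
  [[0, 0, 0], 0],
], gripper=1, grip_force=30)

```text
time_s: 4.7
tcp_pos: [0.4847, -0.0478, 0.1182]
eef_rot: [-180.0, 0.0, -122.0]
contact_force: [1.6, -1.7, -0.1]
gripper_width: 0.01
```

Request:
step_arm([
  [[0, 0, 0], -5],
  [[0, 0, 0], -5],
  [[0, 0, 0], -5],
  [[0, 0, 0], -5],
  [[0, 0, 0], 0],
])

```text
time_s: 5.32
tcp_pos: [0.4848, -0.0479, 0.1182]
eef_rot: [-180.0, -0.0, -102.1]
contact_force: [3.6, -2.0, -2.1]
gripper_width: 0.0096
```

```bash
python3 -c "
from plant import r
s=r.get_state();print(s['contact_force'],s['moment'],s['eef_rot'],s['joints'])"
```

```text
[ 3.61828638 -2.0166256  -2.07273372] [-1.026356   -0.99814916  0.06940156] [-1.79955632e+02 -2.63795687e-03 -1.02070510e+02] [ 1.75662166e+01  8.76280808e+00 -3.11116887e+01  3.15925812e-02
 -5.00882486e+01 -2.96569875e+01]
```

Request:
step_arm([
  [[0, 0, 0], -5],
  [[0, 0, 0], -5],
  [[0, 0, 0], -5],
  [[0, 0, 0], -5],
  [[0, 0, 0], -5],
  [[0, 0, 0], -5],
  [[0, 0, 0], -5],
  [[0, 0, 0], -5],
  [[0, 0, 0], -5],
  [[0, 0, 0], -5],
  [[0, 0, 0], -2],
  [[0, 0, 0], 0],
])

```text
time_s: 6.82
tcp_pos: [0.4851, -0.0477, 0.118]
eef_rot: [-179.9, -0.0, -50.1]
contact_force: [5.2, -2.9, -4.5]
gripper_width: 0.0096
```

```bash
cat > st.py <<'E'
from h import *
from plant import r
import sys
for i in range(1):
    s=r.get_state()
th=np.radians(92.6);X=np.array([np.cos(th),np.sin(th)]);Y=np.array([-np.sin(th),np.cos(th)])
p=(s['tcp_pos'][:2]-np.array([.4842,-.048]))*1000
f=s['contact_force'];print('t',s['time_s'],'travel',p@X,'lat',p@Y,'F along',f[:2]@X,'lat',f[:2]@Y,'z',f[2],'Mz',s['moment'][2],'yaw',s['eef_rot'][2],'z',s['tcp_pos'][2])
yw=np.radians(s['eef_rot'][2]);tx=np.array([np.cos(yw),np.sin(yw)]);ty=np.array([np.sin(yw),-np.cos(yw)])
print('unit X in tool',X@tx,X@ty,' Y',Y@tx,Y@ty)
E
python3 st.py
```

```text
t 6.825 travel 0.20857137935738748 lat -0.9543774714402622 F along -3.1078625598074385 lat -5.032290398914408 z -4.455272620176552 Mz -0.03013659612309099 yaw -50.14885225870885 z 0.11802460620595409
unit X in tool -0.7959898772077685 -0.6053099333256985  Y -0.6053099333256985 0.7959898772077685
```

Request:
step_arm([
  [[-1.6, -1.2, 0], 0],
  [[-1.6, -1.2, 0], 0],
  [[-1.6, -1.2, 0], 0],
  [[-1.6, -1.2, 0], 0],
  [[-1.6, -1.2, 0], 0],
])

```text
time_s: 7.45
tcp_pos: [0.4847, -0.0378, 0.118]
eef_rot: [-179.9, -0.1, -50.2]
contact_force: [5.9, -4.0, -4.5]
gripper_width: 0.0097
```

```bash
python3 st.py
```

```text
t 7.45 travel 10.163483699438316 lat -0.9585359485762881 F along -4.2871903702232945 lat -5.665281209697556 z -4.517297843476612 Mz 0.03091512833200394 yaw -50.170918365609914 z 0.11804277376191843
unit X in tool -0.7962229388961746 -0.6050033318714358  Y -0.6050033318714358 0.7962229388961746
```

Request:
step_arm([
  [[-1.6, -1.2, 0], 0],
  [[-1.6, -1.2, 0], 0],
  [[-1.6, -1.2, 0], 0],
  [[-1.6, -1.2, 0], 0],
  [[-1.6, -1.2, 0], 0],
])

```text
time_s: 8.07
tcp_pos: [0.4842, -0.0278, 0.118]
eef_rot: [-179.9, -0.1, -50.2]
contact_force: [6.1, -4.2, -5.2]
gripper_width: 0.0098
```

```bash
python3 st.py
```

```text
t 8.075 travel 20.173068473785086 lat -0.8997596290843233 F along -4.450356618516679 lat -5.915745020548215 z -5.193401136796819 Mz 0.03451784896849435 yaw -50.16839984097389 z 0.11802203914015505
unit X in tool -0.7961963442694527 -0.6050383304981256  Y -0.6050383304981256 0.7961963442694527
```

Request:
step_arm([
  [[-1.2, -1.7, 0.4], 0],
  [[-1.6, -1.2, 0], 0],
  [[-1.6, -1.2, 0], 0],
  [[-1.6, -1.2, 0], 0],
  [[-1.6, -1.2, 0], 0],
])

```text
time_s: 8.7
tcp_pos: [0.4838, -0.0181, 0.118]
eef_rot: [180.0, -0.1, -50.2]
contact_force: [2.0, -5.0, -0.0]
gripper_width: 0.0098
```

```bash
python3 st.py
```

```text
t 8.7 travel 29.840785240569357 lat -0.9053534802421205 F along -5.0783772837838 lat -1.758512582544572 z -0.023086308432969882 Mz -0.0208362089153569 yaw -50.167808849654314 z 0.11799242639418359
unit X in tool -0.79619010341138 -0.6050465430277048  Y -0.6050465430277048 0.79619010341138
```

Request:
step_arm([
  [[-1.6, -1.2, 0], 0],
  [[-1.6, -1.2, 0], 0],
  [[-1.6, -1.2, 0], 0],
  [[-1.6, -1.2, 0], 0],
  [[-1.6, -1.2, 0], 0],
  [[-1.6, -1.2, 0], 0],
  [[-1.6, -1.2, 0], 0],
  [[-1.6, -1.2, 0], 0],
  [[-1.6, -1.2, 0], 0],
  [[-1.6, -1.2, 0], 0],
])

```text
time_s: 9.95
tcp_pos: [0.4828, 0.0019, 0.118]
eef_rot: [-180.0, -0.1, -50.2]
contact_force: [3.9, -4.6, 0.7]
gripper_width: 0.01
```

```bash
python3 st.py
```

```text
t 9.95 travel 49.8795520728837 lat -0.873024951876668 F along -4.771009470641659 lat -3.652645649766957 z 0.7172572803721035 Mz -0.043935671752051264 yaw -50.163570439869126 z 0.11800950081547004
unit X in tool -0.7961453433954792 -0.6051054389027541  Y -0.6051054389027541 0.7961453433954792
```

Request:
step_arm([
  [[-1.2, -0.9, 0], 0],
  [[-1.2, -0.9, 0], 0],
  [[-1.2, -0.9, 0], 0],
  [[-1.2, -0.9, 0], 0],
])

```text
time_s: 10.45
tcp_pos: [0.4825, 0.0076, 0.118]
eef_rot: [180.0, -0.1, -50.2]
contact_force: [4.9, -7.0, -0.5]
gripper_width: 0.01
```

```bash
python3 st.py
```

```text
t 10.45 travel 55.643518023667404 lat -0.8194215991353975 F along -7.215829871033843 lat -4.625614046730333 z -0.49635741821757956 Mz -0.013029639259252494 yaw -50.162314812912676 z 0.11800619584367966
unit X in tool -0.796132082424764 -0.6051228861429792  Y -0.6051228861429792 0.796132082424764
```

Request:
step_arm([
  [[-1.2, -0.9, 0], 0],
  [[-1.2, -0.9, 0], 0],
  [[-1.2, -0.9, 0], 0],
  [[-1.2, -0.9, 0], 0],
])

```text
time_s: 10.95
tcp_pos: [0.4822, 0.0135, 0.118]
eef_rot: [180.0, -0.1, -50.2]
contact_force: [4.1, -6.7, -0.7]
gripper_width: 0.0099
```

```bash
python3 st.py
```

```text
t 10.95 travel 61.526626871973825 lat -0.8200018967703864 F along -6.8430694949684705 lat -3.838571107750808 z -0.665276961550044 Mz -0.0170866711416681 yaw -50.16439994504871 z 0.1179946419454388
unit X in tool -0.7961541037844547 -0.6050939125682656  Y -0.6050939125682656 0.7961541037844547
```

Request:
step_arm([
  [[-1.2, -0.9, 0], 0],
  [[-1.2, -0.9, 0], 0],
  [[-1.2, -0.9, 0], 0],
  [[-1.2, -0.9, 0], 0],
  [[-1.2, -0.9, 0], 0],
  [[-1.2, -0.9, 0], 0],
])

```text
time_s: 11.7
tcp_pos: [0.4818, 0.0225, 0.118]
eef_rot: [180.0, -0.1, -50.2]
contact_force: [5.4, -7.3, -0.3]
gripper_width: 0.0098
```

```bash
python3 st.py
```

```text
t 11.7 travel 70.50932397260436 lat -0.7773495881732759 F along -7.502906895744948 lat -5.109405315211505 z -0.32209528755051836 Mz 0.03407976911721279 yaw -50.16169223690189 z 0.1179755165760485
unit X in tool -0.796125507111738 -0.6051315368794441  Y -0.6051315368794441 0.796125507111738
```

Request:
step_arm([
  [[-0.8, -0.6, 0], 0],
  [[-0.8, -0.6, 0], 0],
  [[-0.8, -0.6, 0], 0],
  [[-0.8, -0.6, 0], 0],
])

```text
time_s: 12.2
tcp_pos: [0.4816, 0.0265, 0.118]
eef_rot: [180.0, -0.1, -50.2]
contact_force: [4.5, -6.5, -0.8]
gripper_width: 0.0101
```

```bash
python3 st.py
```

```text
t 12.2 travel 74.52453037189896 lat -0.7920026048711186 F along -6.695454497034543 lat -4.170094533029729 z -0.8071545748289282 Mz 0.018841186113289235 yaw -50.161506432907636 z 0.11797798373641177
unit X in tool -0.7961235447316569 -0.6051341186248728  Y -0.6051341186248728 0.7961235447316569
```

Request:
step_arm([
  [[-0.8, -0.6, 0], 0],
  [[-0.8, -0.6, 0], 0],
])

```text
time_s: 12.45
tcp_pos: [0.4815, 0.0285, 0.118]
eef_rot: [180.0, -0.1, -50.2]
contact_force: [5.8, -6.5, -0.7]
gripper_width: 0.01
```

```bash
python3 st.py
```

```text
t 12.45 travel 76.517480569245 lat -0.7736552181521117 F along -6.746004602660295 lat -5.4615612188248255 z -0.6981682865016388 Mz -0.04818068202906876 yaw -50.162578912953066 z 0.11798414525559903
unit X in tool -0.7961348716789717 -0.6051192164331813  Y -0.6051192164331813 0.7961348716789717
```

Request:
step_arm([
  [[-0.6, -0.9, 0], 0],
  [[-0.8, -0.6, 0], 0],
])

```text
time_s: 12.7
tcp_pos: [0.4814, 0.0303, 0.118]
eef_rot: [180.0, -0.1, -50.2]
contact_force: [5.1, -7.6, 0.9]
gripper_width: 0.0098
```

```bash
python3 st.py|head -1
```

```text
t 12.7 travel 78.37467576723024 lat -0.7934814085661936 F along -7.800944881415935 lat -4.763300726555131 z 0.9251704737921949 Mz -0.0012908118281865309 yaw -50.165377389283975 z 0.11798711418255925
```

Request:
step_arm([
  [[-0.8, -0.6, 0], 0],
  [[-0.8, -0.6, 0], 0],
])

```text
time_s: 12.95
tcp_pos: [0.4813, 0.0323, 0.118]
eef_rot: [180.0, -0.1, -50.2]
contact_force: [4.8, -7.3, 0.9]
gripper_width: 0.0095
```

```bash
python3 st.py|head -1
```

```text
t 12.95 travel 80.36685651232641 lat -0.7766081783010224 F along -7.544130526111826 lat -4.451075360939287 z 0.8797126957246711 Mz 0.04836003991651709 yaw -50.16483710348138 z 0.11798159392875172
```

Request:
step_arm([
  [[-0.8, -0.6, 0], 0],
  [[-0.8, -0.6, 0], 0],
])

```text
time_s: 13.2
tcp_pos: [0.4812, 0.0343, 0.118]
eef_rot: [180.0, -0.1, -50.2]
contact_force: [4.0, -7.6, 0.3]
gripper_width: 0.0101
```

```bash
python3 st.py|head -1
```

```text
t 13.2 travel 82.35534313934143 lat -0.7834749018096736 F along -7.797192617297346 lat -3.6139835429726044 z 0.3276435149046993 Mz 0.0634885684610073 yaw -50.165747569073254 z 0.11800733564486696
```

Request:
step_arm([
  [[-0.8, -0.6, 0], 0],
])

```text
time_s: 13.32
tcp_pos: [0.4812, 0.0351, 0.118]
eef_rot: [179.9, -0.1, -50.2]
contact_force: [3.7, -9.7, 0.2]
gripper_width: 0.0097
```

```bash
python3 st.py|head -1
```

```text
t 13.325 travel 83.18277865543502 lat -0.7433687012210011 F along -9.841197188924674 lat -3.2366658294575683 z 0.17763875110244357 Mz 0.00799262417992834 yaw -50.16277598558813 z 0.11796321940560009
```

Request:
step_arm([
  [[-0.8, -0.6, 0], 0],
])

```text
time_s: 13.45
tcp_pos: [0.4811, 0.036, 0.118]
eef_rot: [179.9, -0.1, -50.2]
contact_force: [6.4, -10.3, 0.4]
gripper_width: 0.0097
```

```bash
python3 st.py|head -1
```

```text
t 13.45 travel 84.01201070332321 lat -0.7474714223142338 F along -10.55577672741248 lat -5.906780882432571 z 0.4268814483200193 Mz 0.03453067206991714 yaw -50.16098854415201 z 0.11798084294236318
```

Run:
```python
from plant import imaging
import cv2
c=imaging.capture('top')
cv2.imwrite('pics/topz2.png',cv2.resize(c['img'][100:250,145:345],None,fx=4,fy=4,interpolation=cv2.INTER_CUBIC)[:,:,::-1])
```

```text
(no output)
```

View pics/topz2.png

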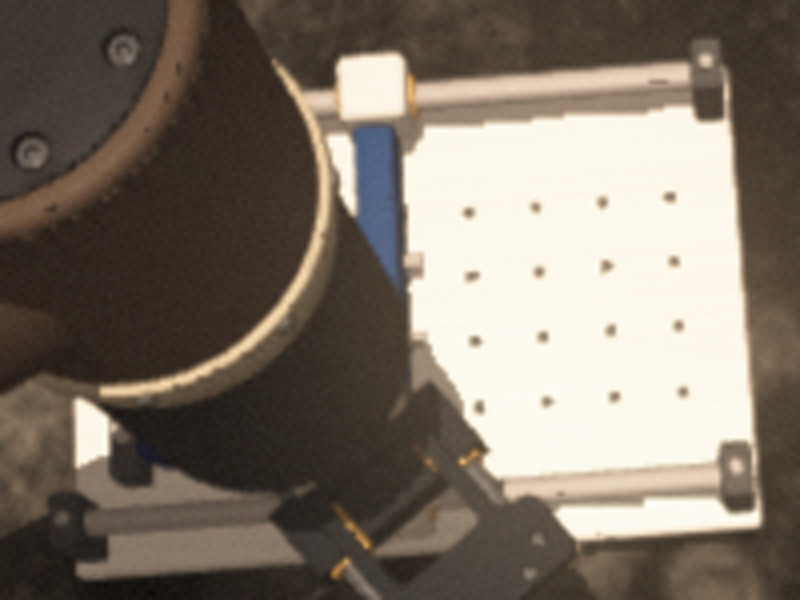

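Request:
step_arm([
  [[-0.4, -0.3, 0], 0],
  [[0, 0, 0], 0],
])

```text
time_s: 13.75
tcp_pos: [0.4811, 0.0364, 0.118]
eef_rot: [179.9, -0.1, -50.2]
contact_force: [5.5, -10.2, -0.5]
gripper_width: 0.01
```

```bash
python3 st.py|head -1
```

```text
t 13.75 travel 84.40522112029394 lat -0.7310455052316738 F along -10.450710719388562 lat -5.010480666696449 z -0.4650063923150225 Mz 0.010832200605153417 yaw -50.163070609640094 z 0.11798132311210056
```

Request:
step_arm([
  [[-0.4, -0.3, 0], 0],
  [[0, 0, 0], 0],
])

```text
time_s: 14.0
tcp_pos: [0.4811, 0.0367, 0.118]
eef_rot: [179.9, -0.1, -50.2]
contact_force: [5.8, -10.6, 0.1]
gripper_width: 0.0098
```

```bash
python3 st.py|head -1
```

```text
t 14.0 travel 84.7973268560283 lat -0.7276466523683536 F along -10.821502953569683 lat -5.267201378478604 z 0.10130614737700454 Mz 0.012635130166363005 yaw -50.15983267309915 z 0.11798660152575612
```

Run:
```python
from plant import imaging
import cv2
c=imaging.capture('side')
cv2.imwrite('pics/side2.png',cv2.resize(c['img'][190:400,90:340],None,fx=3.2,fy=2.8,interpolation=cv2.INTER_CUBIC)[:,:,::-1])
```

```text
(no output)
```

View pics/side2.png

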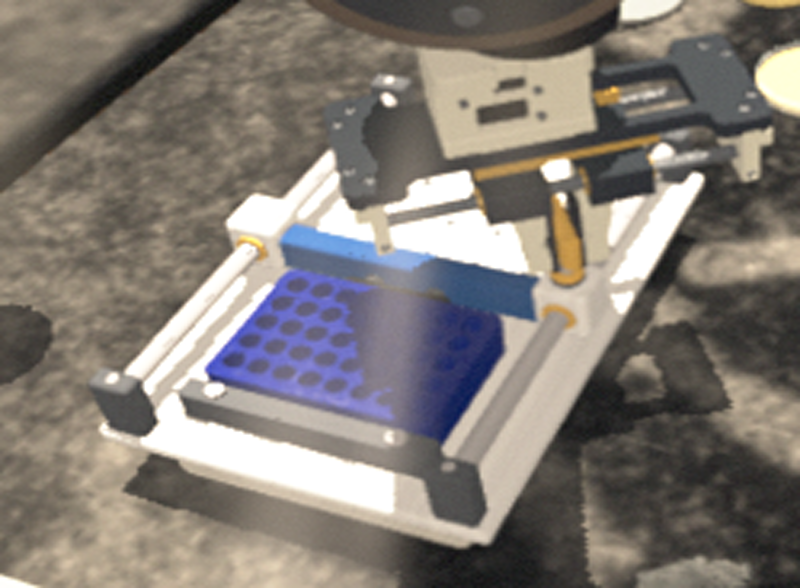

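Request:
step_arm([
  [[-0.4, -0.3, 0], 0],
  [[-0.4, -0.3, 0], 0],
  [[0, 0, 0], 0],
])

```text
time_s: 14.42
tcp_pos: [0.481, 0.0376, 0.118]
eef_rot: [179.9, -0.1, -50.2]
contact_force: [5.7, -11.3, 0.1]
gripper_width: 0.01
```

```bash
python3 st.py|head -1
python3 - <<'E'
from h import *
from plant import imaging
c=imaging.capture('side');P=cloud(c);C=c['img'].astype(int)
pickle.dump(c,open('side3.pkl','wb'))
m=(C[...,2]>C[...,0]+35)&(P[...,2]>.08)&(P[...,2]<.094)&(P[...,0]>.47)&(P[...,0]<.68)&(P[...,1]>.055)&(P[...,1]<.17)
w=P[m];print(len(w),cv2.minAreaRect((w[:,:2]*1000).astype(np.float32)))
print(P[m].min(0),P[m].max(0))
E
```

```text
t 14.425 travel 85.60756984353442 lat -0.7175802752836762 F along -11.592015430912479 lat -5.171616801323136 z 0.08330792425030847 Mz 0.040536317355702324 yaw -50.15924637110256 z 0.11798131684360369
1684 ((572.1761474609375, 100.69168090820312), (135.50894165039062, 97.90226745605469), 2.8099863529205322)
[0.50300375 0.05507279 0.08002161] [0.64218465 0.1515331  0.09065628]
```

Request:
step_arm([
  [[0, 0, 0], 5],
  [[0, 0, 0], 5],
  [[0, 0, 0], 5],
  [[0, 0, 0], 5],
  [[0, 0, 0], 0],
])

```text
time_s: 15.1
tcp_pos: [0.4809, 0.0375, 0.118]
eef_rot: [180.0, -0.1, -70.2]
contact_force: [5.7, -11.9, 0.2]
gripper_width: 0.0098
```

```bash
python3 st.py
```

```text
t 15.1 travel 85.59576129572568 lat -0.6284304908317955 F along -12.138428401787934 lat -5.184887242018067 z 0.2133139070154132 Mz -0.07828284558219979 yaw -70.24602157946646 z 0.11804017015542581
unit X in tool -0.9555155749476256 -0.29494064832184186  Y -0.29494064832184186 0.9555155749476256
```

Holding steady; continue tightening.

Request:
step_arm([
  [[0, 0, 0], 5],
  [[0, 0, 0], 5],
  [[0, 0, 0], 5],
  [[0, 0, 0], 5],
  [[0, 0, 0], 5],
  [[0, 0, 0], 5],
  [[0, 0, 0], 0],
])

```text
time_s: 15.98
tcp_pos: [0.4807, 0.0375, 0.1181]
eef_rot: [-180.0, -0.1, -100.2]
contact_force: [3.4, -11.2, 2.9]
gripper_width: 0.0096
```

```bash
python3 st.py
```

```text
t 15.975 travel 85.56041854415426 lat -0.3668746529689959 F along -11.390373579793835 lat -2.8492010277765183 z 2.869419319983568 Mz -0.09182970880305681 yaw -100.24547935845217 z 0.11811817555779432
unit X in tool -0.9749731897789126 0.22232246672869727  Y 0.22232246672869727 0.9749731897789126
```

Request:
step_arm([
  [[0, 0, 0], 5],
  [[0, 0, 0], 5],
  [[0, 0, 0], 5],
  [[0, 0, 0], 5],
  [[0, 0, 0], 4],
  [[0, 0, 0], 0],
  [[0, 0, 0], 0],
])

```text
time_s: 16.85
tcp_pos: [0.4805, 0.0375, 0.1181]
eef_rot: [-179.9, -0.1, -124.2]
contact_force: [1.7, -10.0, 4.3]
gripper_width: 0.0097
```

```bash
python3 st.py
```

```text
t 16.85 travel 85.61362230740787 lat -0.21332634323774524 F along -10.018275772218836 lat -1.2285715904168342 z 4.327769352322084 Mz -0.07549080944692449 yaw -124.1801381920934 z 0.11814258299525202
unit X in tool -0.8009389767256452 0.5987459858418063  Y 0.5987459858418063 0.8009389767256452
```

Request:
step_arm([
  [[0.4, -0.3, 0], 0],
  [[0, 0, 0], 0],
])

```text
time_s: 17.1
tcp_pos: [0.4806, 0.0375, 0.1182]
eef_rot: [-180.0, -0.1, -124.2]
contact_force: [1.4, -7.4, 4.2]
gripper_width: 0.0097
```

```bash
python3 st.py
```

```text
t 17.1 travel 85.54201404614598 lat -0.2566572540540224 F along -7.424414228023556 lat -1.0251488305893128 z 4.248653137052416 Mz -0.10878651360107462 yaw -124.18716567798947 z 0.11816602737987192
unit X in tool -0.8008655328493779 0.598844218719595  Y 0.598844218719595 0.8008655328493779
```

Bar stays put while the tool force drops, so the screw holds. Unload more, then release.

Request:
step_arm([
  [[0.4, -0.3, 0], 0],
  [[0.4, -0.3, -0.2], 0],
  [[0, 0, 0], 0],
])

```text
time_s: 17.48
tcp_pos: [0.4806, 0.0374, 0.1181]
eef_rot: [-180.0, -0.0, -124.1]
contact_force: [-1.1, -4.1, 5.4]
gripper_width: 0.0096
```

```bash
python3 st.py
```

```text
t 17.475 travel 85.42930486398474 lat -0.27713920958287996 F along -4.043255234048786 lat 1.2401918151148799 z 5.350934185390512 Mz -0.07218018772324908 yaw -124.10881059562624 z 0.11812947979694872
unit X in tool -0.8016837356133316 0.5977484320791263  Y 0.5977484320791263 0.8016837356133316
```

Request:
step_arm([
  [[0, 0, 0], 0],
  [[0, 0, 0], 0],
  [[0, 0, 0], 0],
  [[0, 0, 0], 0],
  [[0, 0, 0], 0],
], gripper=0.5)

```text
time_s: 18.1
tcp_pos: [0.4807, 0.0377, 0.1178]
eef_rot: [180.0, -0.0, -124.0]
contact_force: [-0.1, -0.1, 0.5]
gripper_width: 0.0431
```

Request:
step_arm([
  [[0, 0, -10], 0],
  [[0, 0, -20], 0],
  [[0, 0, -25], 0],
  [[0, 0, -25], 0],
  [[0, 0, -25], 0],
  [[0, 0, -25], 0],
  [[0, 0, 0], 0],
])

```text
time_s: 18.98
tcp_pos: [0.4819, 0.038, 0.2506]
eef_rot: [-179.8, 0.2, -124.0]
contact_force: [-0.3, 0.3, -0.5]
gripper_width: 0.0438
```

Run:
```python
from h import *
from plant import r,imaging
s=r.get_state();c=imaging.capture('wrist');T=toolT(s)@c['T_tool_cam']
P=cloud(c,T);C=c['img'].astype(int)
cv2.imwrite('pics/w2.png',c['img'][:,:,::-1])
m=(C[...,0]>C[...,2]+50)&(P[...,2]>.143)&(P[...,2]<.155)&(np.hypot(P[...,0]-.48,P[...,1]-.037)<.03)
t=P[m];u,sv,vt=np.linalg.svd(t[:,:2]-t[:,:2].mean(0));print(len(t),t.mean(0),np.degrees(np.arctan2(vt[0,1],vt[0,0])))
c=imaging.capture('side');P=cloud(c);C=c['img'].astype(int)
cv2.imwrite('pics/side4.png',cv2.resize(c['img'][190:400,90:340],None,fx=3.2,fy=2.8,interpolation=cv2.INTER_CUBIC)[:,:,::-1])
m=(C[...,2]>C[...,0]+35)&(P[...,2]>.08)&(P[...,2]<.094)&(P[...,0]>.47)&(P[...,0]<.68)&(P[...,1]>.055)&(P[...,1]<.17)
w=P[m];print(len(w),cv2.minAreaRect((w[:,:2]*1000).astype(np.float32)))
```

```text
971 [0.47992917 0.03690516 0.14758193] 55.51777054475523
1531 ((571.7117919921875, 101.29853820800781), (136.1536102294922, 96.74613952636719), 2.282991409301758)
```

View pics/w2.png

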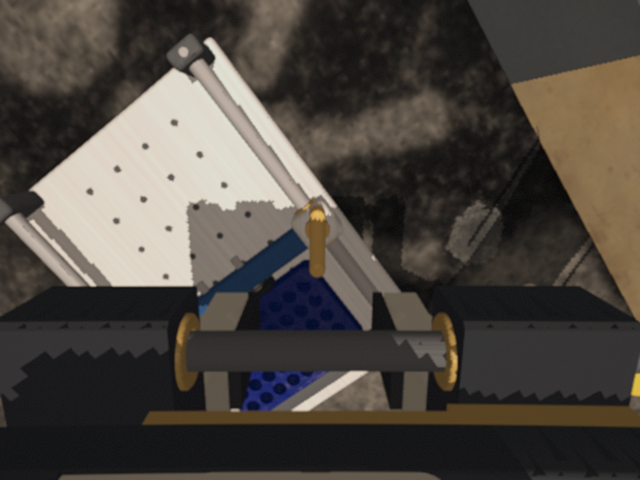

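View pics/side4.png

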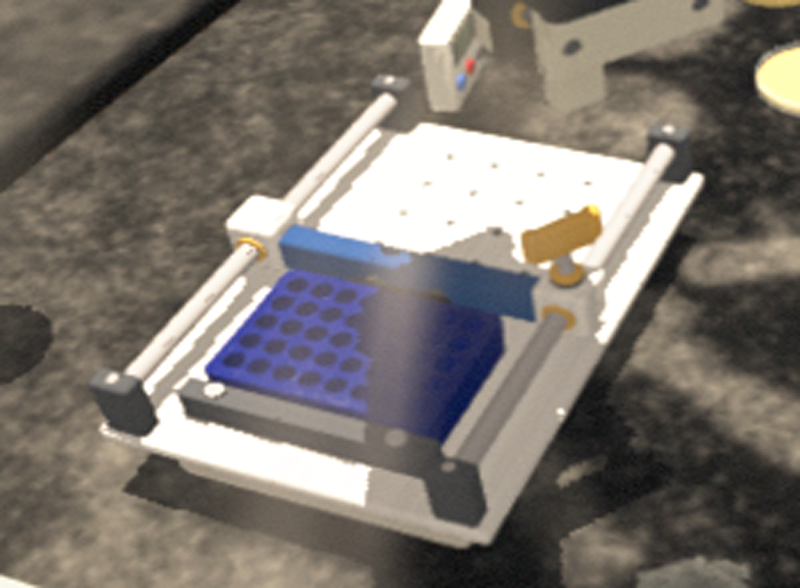

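```bash
python3 -c "
from plant import r,close_job
print(r.get_state()['contact_force']);print(close_job())"
```

```text
[-0.22208468 -0.4066988  -0.57505351]
the job is handed in; nothing more can be done
None
```

The block is clamped and the job is handed in at about 19 s. No verdict was reported, so this rests on my own checks.

**What I did:** I gripped the brass wing and turned it about 72° (1.25 rad) to loosen the screw. I then slid the bar about 85.5 mm along the shaker's x; the block met the fence at about 82.5 mm. Still pressing, I turned the wing back to about 2.5° past its starting angle. I eased the push off, opened the fingers and lifted clear.

**Last checks:**
- **Wing screw:** the wing lies at 55.5°, against 58.4° as found, so it is tight. The bar gave by only about 0.2 mm as I took most of the push off.
- **Pad:** it is pressed in about 3.2 to 3.7 mm, with an estimated 6 to 7 N on the block. This is worked out from the tool force less the bar's drag, and from the travel. The pad force was not measured directly.
- **Block:** it looks flush with the fence in the side picture. Its angle read 2.8° before tightening and 2.3° after, against about 2.5° for the shaker, so it is square to within the reading error.
- **Robot:** the tool is clear of everything, with about zero force on it.
- **Petri dish and marker:** the arm did not go near either of them. I did not measure their positions again at the end.

**Unexplained:** I saw a steady sideways force of 4 to 6 N on the tool during the slide, which my small corrections only partly removed. It was gone by the time I released the wing.

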